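Snap the cover of the fluidics box shut

ROBOT

A 6-joint arm with a two-finger parallel gripper is mounted at the origin on the work surface. World frame = base frame: x ahead of the robot, y to its left, z up, the work surface at z = 0. Lengths are in m, angles in rad, forces in N, time in s.
With the tool pointing down it reaches from about 0.275 to 0.75 m from the base axis. Payload 10.2 kg.
Tool frame: the origin (TCP) lies at the very end of the fingers, on their centre line; the grasp point (between the pads) lies 19 mm behind it (r.hold_point_z is the distance from the TCP to the grasp point, in m); z points along the fingers, y is the line along which they close (so a half turn about z gives the same grasp; the last joint's range is limited). The gripper opens to 85 mm and grips with 20 to 120 N. Pads are 22 mm wide; open, the fingers measure 114 mm over their backs; the gripper's body (76 mm by 85 mm) begins 54 mm behind the grasp point. The pads swing forward as they close: fully open they stand 13 mm farther back than shut.
Start: joints at [0.902, 0.313, 1.498, -0, 1.331, -0.223], TCP at [0.226, 0.474, 0.203] pointing down, gripper open.
Joint ranges: [-2.94, 2.94], [-0.97, 2.17], [0.19, 2.56], [-1.23, 4.37], [0.02, 3.11], [-2.88, 2.88]. Speed limits (rad/s): [2.39, 2.39, 3.01, 3.14, 3.14, 3.14].

INTERFACE

Orientations are given as a unit quaternion [w, x, y, z].
In Python, from plant import r gives the robot as it stands.
- The arm moves only by the tool drive_tool, never from a script. Its argument "steps" is a list of rows, each an object with "grip": the gripper command: -1 is shut, 1 is fully open, values between are in proportion; "dp": the shift along the tool's x, y, z in cm, a list of three; "turn": the turn, a rotation vector about the tool's x, y, z in degrees, a list of three. In form: [{"grip": grip, "dp": [dx, dy, dz], "turn": [rx, ry, rz]}, ...]. A call has 1 to 10 rows; each row is the pose to reach, as a shift and turn from the pose commanded when the call began, along the tool's axes at that moment; what a row does not reach only later rows make up. A row lasts 1/8 s, in which the tool goes at most 62.5 mm and 10.7 degrees, less where a joint would pass 70% of its speed; a pose out of reach is approached as far as the arm can. A call with a gripper value outside its range is refused whole. The fingers move at their own pace and stop on an object; "newtons" is the grip in N (left out, the last holds). Time passes only in rows, so rows that repeat a pose let the fingers close. It gives the time, the measured TCP pose, the force, the opening and the grip force at its end, in the units of the state.
- r.state(): the state, without advancing time (a new reading comes with each control period).
- r.get_image(name): name is "scene" or "side" or "wrist"; returns a dict with "color" (400x640x3 uint8, red, green, blue), "fov_y" (degrees; the focal length in pixels is half the picture's height over the tangent of half this angle, whatever the lens; pixels are square), "cx", "cy" (the principal point, pixels), "world_from_camera" (4x4, takes a point from camera to world coordinates). Camera axes: x right, y up, looking along -z (the intrinsics and any distortion apply to the point x, -y, -z); pixel columns grow to the right and rows downward; lengths in m; the calibration is good to about 2 mm. The wrist camera is an equidistant fisheye: a pixel r from the principal point sees the ray r / f radians off the axis. A picture is of the moment at which its call begins. There is no depth.
- r.job_done(): hands the job in; it is judged then, once.
The state is a dict: "clock": time; "joints": joint angles; "joint_velocities": joint speeds; "effort": joint torques, N m; "ee_pos": TCP position; "ee_rot": TCP orientation; "ft_force": force on the tool from outside, world axes, zero at the start; "torque": the same for the moment, N m; "opening": opening from 0.0 (shut) to 1.0 (fully open); "grip_force": force on a finger pad.
Only numpy, scipy, OpenCV 4.12 (cv2) and the standard library are available. Lean on these libraries where they do the work, as an engineer would, in place of code of your own. Each camera call takes 0.05 s, during which the arm holds its last target. There are 200 camera calls.

TASK

The cover of the white fluidics box is not clipped down all round. Press down each teal rim section that still stands proud until it snaps shut, so that all four are fully home. Do not lift, tip or shift the box, and leave everything around it where it is.

Things in the scene. Friction and masses are not known exactly. Their poses are not given: they have to be found in the camera images.
- box: the white fluidics box, 160 (x) x 130 (y) mm, standing loose on the bench on a rubber foot, 0.9 kg or so; origin at the centre of its underside, z up. Its cover has a white middle panel (top 61 mm above the bench), four low grey corners (61 mm), a black knob in the middle (38 mm wide at its foot, 26 mm above, up to 85 mm) and four teal rim sections, one along each side. The box is not to be lifted by it.
- clip_near (a joint): travel of the teal rim section along the short side at the box's own -x: 0 = standing proud (8 mm too high), 0.008 m = snapped shut. Moves straight down; resists with up to about 7 N (most 1 to 2.5 mm down), flips at 4 to 5 mm, then snaps shut by itself and stays; let go earlier it springs back up (at about 0.004 it may balance). Hard stop at 0.008. At the start some sections may be shut or balance half-way.
- clip_near_top (a point): middle of the top face of that teal section (22 x 82 mm in the box's x, y), moving with it: 74 mm above the bench when proud (an orange band shows under its edge), 66 mm when shut, which is 5 mm above the panel and the corners beside it
- clip_far (a joint): travel of the teal rim section along the short side at the box's own +x: 0 = standing proud (8 mm too high), 0.008 m = snapped shut. Moves straight down; resists with up to about 7 N (most 1 to 2.5 mm down), flips at 4 to 5 mm, then snaps shut by itself and stays; let go earlier it springs back up (at about 0.004 it may balance). Hard stop at 0.008. At the start some sections may be shut or balance half-way.
- clip_far_top (a point): middle of the top face of that teal section (22 x 82 mm in the box's x, y), moving with it: 74 mm above the bench when proud (an orange band shows under its edge), 66 mm when shut, which is 5 mm above the panel and the corners beside it
- clip_left (a joint): travel of the teal rim section along the long side at the box's own +y: 0 = standing proud (8 mm too high), 0.008 m = snapped shut. Moves straight down; resists with up to about 7 N (most 1 to 2.5 mm down), flips at 4 to 5 mm, then snaps shut by itself and stays; let go earlier it springs back up (at about 0.004 it may balance). Hard stop at 0.008. At the start some sections may be shut or balance half-way.
- clip_left_top (a point): middle of the top face of that teal section (110 x 22 mm in the box's x, y), moving with it: 74 mm above the bench when proud (an orange band shows under its edge), 66 mm when shut, which is 5 mm above the panel and the corners beside it
- clip_right (a joint): travel of the teal rim section along the long side at the box's own -y: 0 = standing proud (8 mm too high), 0.008 m = snapped shut. Moves straight down; resists with up to about 7 N (most 1 to 2.5 mm down), flips at 4 to 5 mm, then snaps shut by itself and stays; let go earlier it springs back up (at about 0.004 it may balance). Hard stop at 0.008. At the start some sections may be shut or balance half-way.
- clip_right_top (a point): middle of the top face of that teal section (110 x 22 mm in the box's x, y), moving with it: 74 mm above the bench when proud (an orange band shows under its edge), 66 mm when shut, which is 5 mm above the panel and the corners beside it
- filter_a: bystander: clear filter jar with white cap, 44 mm wide, 75 mm tall, beside the box; origin at its foot
- filter_b: bystander: amber filter jar with white cap, 44 mm wide, 75 mm tall, beside the box; origin at its foot
- driver: bystander: screwdriver 150 mm long lying beside the box, about 30 mm high; origin under its middle, handle to its -x
- cap: bystander: black screw cap, 46 mm wide, 26 mm tall, beyond the box; origin at its foot
- fitting: bystander: white cube fitting 28 mm with a short spigot, 41 mm tall; origin at its foot
- reagent: bystander: blue bottle, 60 mm wide, 130 mm tall, to the robot's right; origin at its foot

How it is judged:
By the outcome, as a careful person would: the job done as asked, in the order asked, and still so for the second after the job is handed in, with the robot touching nothing.
It also fails if it takes over 42 s, if anything falls off the work surface, if the arm or the gripper's body presses on something with over 40 N, if the wrist force passes 120 N, or if a joint passes its speed limit or range.

## Working session

There is one attempt and no reset: what is moved stays moved. The work goes in short steps, Python scripts to look and compute and a tool call to move; the robot and the scene stay as the last step left them, time stands still between calls to the robot, and variables do not carry over. Pictures are saved under pics/ and viewed, at most 10 in all, crops included, and the job is handed in when it is done.

Besides the shell and the picture viewer there is one more tool, called by a JSON object that holds its "op" and its "data", one argument or row to a line. drive_tool: Moves the arm, as the interface text tells. Its arguments: {"type":"object","properties":{"steps":{"type":"array","items":{"type":"object","properties":{"grip":{"type":"number"},"dp":{"type":"array","items":{"type":"number"}},"turn":{"type":"array","items":{"type":"number"}}}}},"newtons":{"type":"number"}},"required":["steps"]}

```bash
mkdir -p pics; cat > h.py <<'E'
import numpy as np, cv2
from plant import r
def snap(n,f):
    d=r.get_image(n); cv2.imwrite(f'pics/{f}.png',cv2.cvtColor(d['color'],cv2.COLOR_RGB2BGR)); np.save(f'pics/{f}.npy',d,allow_pickle=True); return d
def load(f): return np.load(f'pics/{f}.npy',allow_pickle=True).item()
def ray(d,u,v):
    f=200/np.tan(np.radians(d['fov_y'])/2); T=np.array(d['world_from_camera'])
    c=np.array([(u-d['cx'])/f,-(v-d['cy'])/f,-1]); return T[:3,3],T[:3,:3]@c
def onz(d,u,v,z):
    o,k=ray(d,u,v); return o+k*(z-o[2])/k[2]
def proj(d,p):
    f=200/np.tan(np.radians(d['fov_y'])/2); T=np.array(d['world_from_camera'])
    c=T[:3,:3].T@(np.array(p)-T[:3,3]); return d['cx']+f*c[0]/-c[2], d['cy']-f*c[1]/-c[2]
E
python3 - <<'E'
from h import *
a=snap('scene','s0'); b=snap('side','d0')
for d in(a,b): print(d['fov_y'],np.round(d['world_from_camera'],3).tolist())
print(r.state()['ee_rot'])
E
```

```text
50.932330730179835 [[0.392, -0.722, 0.57, 1.441], [0.92, 0.314, -0.235, -0.416], [-0.01, 0.616, 0.788, 1.322], [0.0, 0.0, 0.0, 1.0]]
54.22055662982095 [[0.965, 0.202, -0.169, 0.362], [-0.263, 0.726, -0.635, -0.742], [-0.005, 0.657, 0.754, 0.941], [0.0, 0.0, 0.0, 1.0]]
[-2.54545789e-04  2.21058019e-01  9.75260479e-01 -5.34330933e-04]
```

View pics/s0.png

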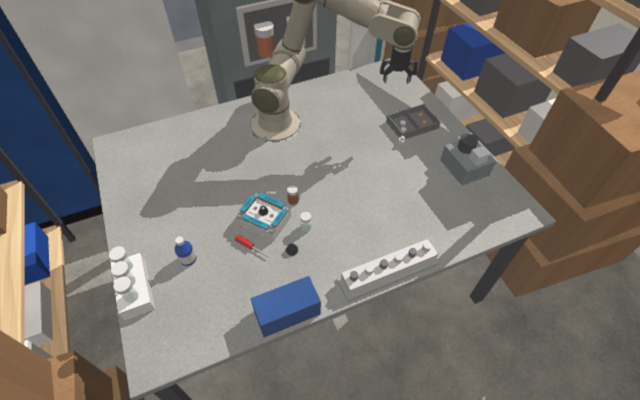

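View pics/d0.png

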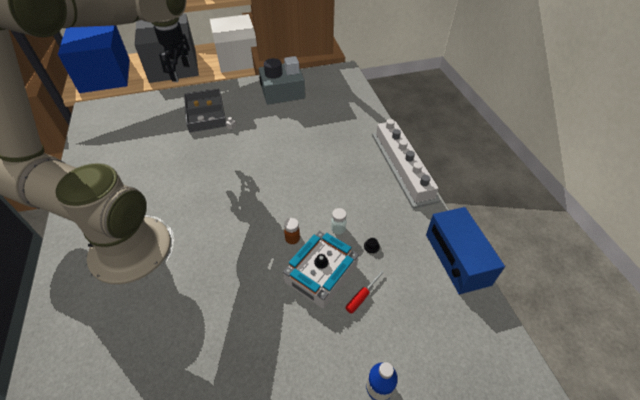

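The scene view shows the box at about (264,211) and the side view at (321,265). The jars are behind and to its left, with the screwdriver and black cap beyond it. Next I'll enlarge both views and measure.

```bash
python3 - <<'E'
from h import *
a=load('s0');b=load('d0')
ca=cv2.resize(a['color'][185:240,225:300],None,fx=7,fy=7,interpolation=cv2.INTER_CUBIC)
cb=cv2.resize(b['color'][220:305,275:365],None,fx=6,fy=6,interpolation=cv2.INTER_CUBIC)
im=np.zeros((590,800,3),np.uint8)
ca=cv2.resize(ca,(400,293));cb=cv2.resize(cb,(400,378))
im=np.hstack([np.vstack([ca,np.zeros((85,400,3),np.uint8)]),cb])
cv2.imwrite('pics/c0.png',im[...,::-1])
for n,d in(('s',a),('d',b)):
    h=cv2.cvtColor(d['color'],cv2.COLOR_RGB2HSV)
    m=cv2.inRange(h,(85,120,60),(102,255,255))
    k,l,st,ce=cv2.connectedComponentsWithStats(m)
    for i in range(1,k):
        if st[i,4]>15: print(n,st[i],ce[i].round(1),onz(d,*ce[i],.07).round(3))
o,k1=ray(a,264,210);print(onz(a,263.5,208,.085),onz(b,321.5,257,.085))
E
```

```text
s [376  39   5  22  69] [377.9  49.4] [-0.251  0.669  0.07 ]
s [258 193  26  14 121] [270.7 199.9] [ 0.472 -0.186  0.07 ]
s [240 195  16  17  90] [247.4 203.1] [ 0.451 -0.271  0.07 ]
s [272 209  15  17  88] [278.8 217.3] [ 0.56  -0.186  0.07 ]
s [242 214  27  15 126] [255.  221.3] [ 0.543 -0.272  0.07 ]
d [322 233  29  20 226] [336.4 242.7] [ 0.56  -0.185  0.07 ]
d [289 235  31  32 312] [303.8 250.5] [ 0.47  -0.185  0.07 ]
d [323 256  30  35 327] [337.8 272.7] [ 0.537 -0.272  0.07 ]
d [290 269  30  23 264] [304.5 279.8] [ 0.451 -0.269  0.07 ]
[ 0.50881485 -0.22572263  0.085     ] [ 0.50693363 -0.2259327   0.085     ]
```

View pics/c0.png

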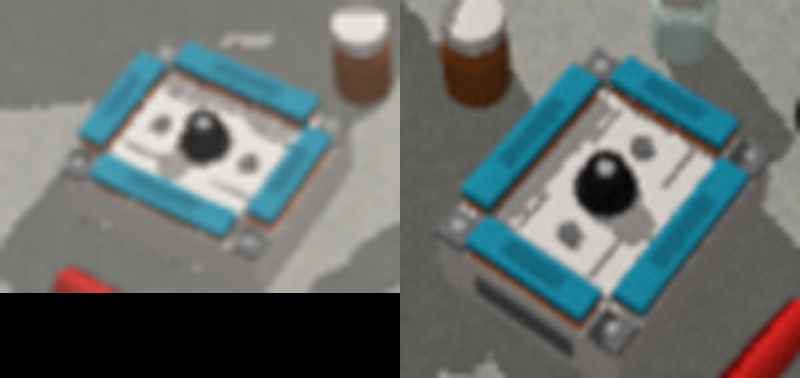

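The crop shows all four sections with some orange at their edges. Taking z = 0.07, the side pairs sit 138 mm and 111 mm apart, close to the expected 138 and 108. That gives a box centre near (0.507, -0.228) and a yaw of about 37.6°. I'll move above it with the gripper shut.

{"op": "drive_tool", "data": {
  "steps": [
    {"grip":-1,"dp":[-55.7,-51.2,0],"turn":[0,0,26.8]},
    {"grip":-1,"dp":[-55.7,-51.2,0],"turn":[0,0,26.8]},
    {"grip":-1,"dp":[-55.7,-51.2,0],"turn":[0,0,26.8]},
    {"grip":-1,"dp":[-55.7,-51.2,0],"turn":[0,0,26.8]},
    {"grip":-1,"dp":[-55.7,-51.2,0],"turn":[0,0,26.8]},
    {"grip":-1,"dp":[-55.7,-51.2,0],"turn":[0,0,26.8]},
    {"grip":-1,"dp":[-55.7,-51.2,0],"turn":[0,0,26.8]},
    {"grip":-1,"dp":[-55.7,-51.2,0],"turn":[0,0,26.8]},
    {"grip":-1,"dp":[-55.7,-51.2,0],"turn":[0,0,26.8]},
    {"grip":-1,"dp":[-55.7,-51.2,0],"turn":[0,0,26.8]}
  ]
}}

```text
clock: 1.35
ee_pos: [0.4595, -0.1084, 0.2027]
ee_rot: [-0.0, 0.441, 0.897, 0.0]
ft_force: [0.7, 0.2, 0.6]
opening: 0.003
grip_force: 0.0
```

{"op": "drive_tool", "data": {
  "steps": [
    {"grip":-1,"dp":[-12.4,-3.5,0],"turn":[0,0,0]},
    {"grip":-1,"dp":[-12.4,-3.5,0],"turn":[0,0,0]},
    {"grip":-1,"dp":[-12.4,-3.5,0],"turn":[0,0,0]},
    {"grip":-1,"dp":[-12.4,-3.5,0],"turn":[0,0,0]}
  ]
}}

```text
clock: 1.85
ee_pos: [0.5069, -0.2255, 0.2023]
ee_rot: [-0.001, 0.441, 0.897, 0.0]
ft_force: [-0.2, -0.9, -0.2]
opening: 0.001
grip_force: 0.0
```

```bash
python3 - <<'E'
from h import *
d=snap('wrist','w0'); print(d['fov_y'],d['cx'],d['cy'],np.round(d['world_from_camera'],3).tolist()); print(r.state()['ee_pos'],r.state()['ft_force'])
E
```

```text
65.70646984690485 319.72743510516466 199.7794792384377 [[0.792, -0.581, -0.191, 0.458], [0.611, 0.752, 0.248, -0.162], [-0.0, -0.313, 0.95, 0.373], [0.0, 0.0, 0.0, 1.0]]
[ 0.50695913 -0.22491223  0.20270872] [0.69077301 0.26442707 0.50148929]
```

View pics/w0.png

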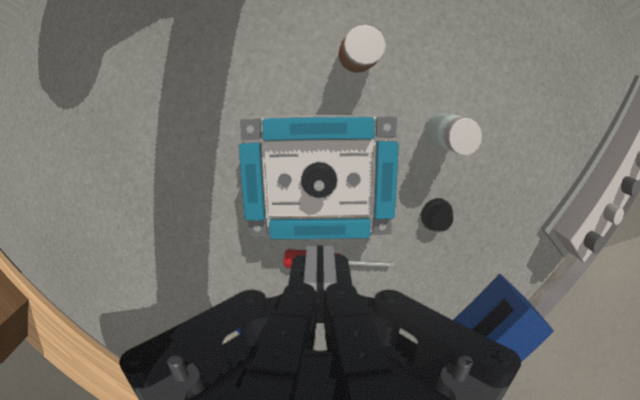

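In the wrist view the box is square with the tool. The sections are at about (319,128), (319,229), (252,180) and (386,180), with the knob at (319,180). I'll measure these with the fisheye model.

```bash
cat >> h.py <<'E'
def wz(d,u,v,z):
    f=200/np.tan(np.radians(d['fov_y'])/2); T=np.array(d['world_from_camera'])
    p=np.array([u-d['cx'],v-d['cy']]); q=np.hypot(*p); t=q/f
    k=T[:3,:3]@np.array([np.sin(t)*p[0]/q,-np.sin(t)*p[1]/q,-np.cos(t)]); return T[:3,3]+k*(z-T[2,3])/k[2]
def secs(d,a=37.6,c=(.507,-.2265)):
    R=np.array([[np.cos(np.radians(a)),np.sin(np.radians(a))],[-np.sin(np.radians(a)),np.cos(np.radians(a))]])
    h=cv2.cvtColor(d['color'],cv2.COLOR_RGB2HSV); m=cv2.inRange(h,(85,120,60),(102,255,255))
    for q in cv2.findContours(m,cv2.RETR_EXTERNAL,cv2.CHAIN_APPROX_NONE)[0]:
        if cv2.contourArea(q)<200: continue
        out=[]
        for z in(.066,.074):
            w=np.array([R@(wz(d,*p,z)[:2]-c) for p in q[:,0].astype(float)])*1e3
            (cx,cy),(l,b),an=cv2.minAreaRect(w.astype(np.float32)); out.append(np.round([cx,cy,max(l,b),min(l,b),an],1).tolist())
        print(out)
E
python3 - <<'E'
from h import *
secs(load('w0'))
E
```

```text
[[0.2, -52.4, 108.9, 23.0, 0.8], [0.2, -48.9, 106.1, 22.4, 0.8]]
[[-70.7, -0.5, 82.4, 22.0, 0.6], [-68.9, 1.6, 80.3, 21.4, 0.6]]
[[69.5, 0.7, 82.4, 21.4, 0.9], [67.7, 2.8, 80.3, 20.9, 0.9]]
[[-1.5, 55.0, 110.2, 21.0, 1.0], [-1.4, 55.7, 107.3, 20.4, 1.0]]
```

{"op": "drive_tool", "data": {
  "steps": [
    {"grip":-1,"dp":[-5.0,0,4],"turn":[0,0,0]},
    {"grip":-1,"dp":[-5.0,0,9],"turn":[0,0,0]},
    {"grip":-1,"dp":[-5.0,0,12.2],"turn":[0,0,0]},
    {"grip":-1,"dp":[-5.0,0,12.5],"turn":[0,0,0]},
    {"grip":-1,"dp":[-5.0,0,12.5],"turn":[0,0,0]}
  ]
}}

```text
clock: 2.52
ee_pos: [0.5384, -0.2652, 0.0796]
ee_rot: [0.001, 0.441, 0.898, -0.0]
ft_force: [0.4, 0.0, 0.4]
opening: 0.0
grip_force: 0.0
```

{"op": "drive_tool", "data": {
  "steps": [
    {"grip":-1,"dp":[0,0,0.3],"turn":[0,0,0]},
    {"grip":-1,"dp":[0,0,0.5],"turn":[0,0,0]},
    {"grip":-1,"dp":[0,0,0.5],"turn":[0,0,0]}
  ]
}}

```text
clock: 2.9
ee_pos: [0.5378, -0.2655, 0.073]
ee_rot: [0.0, 0.441, 0.897, -0.0]
ft_force: [-0.1, -0.2, 0.1]
opening: 0.0
grip_force: 0.0
```

{"op": "drive_tool", "data": {
  "steps": [
    {"grip":-1,"dp":[0,0,0.1],"turn":[0,0,0]},
    {"grip":-1,"dp":[0,0,0.2],"turn":[0,0,0]},
    {"grip":-1,"dp":[0,0,0.2],"turn":[0,0,0]}
  ]
}}

```text
clock: 3.28
ee_pos: [0.5377, -0.2654, 0.0707]
ee_rot: [-0.0, 0.441, 0.897, 0.0]
ft_force: [-0.4, 0.7, -0.2]
opening: 0.002
grip_force: 0.0
```

{"op": "drive_tool", "data": {
  "steps": [
    {"grip":-1,"dp":[0,0,0.1],"turn":[0,0,0]},
    {"grip":-1,"dp":[0,0,0.2],"turn":[0,0,0]},
    {"grip":-1,"dp":[0,0,0.2],"turn":[0,0,0]}
  ]
}}

```text
clock: 3.65
ee_pos: [0.5378, -0.2654, 0.0687]
ee_rot: [-0.0, 0.441, 0.897, 0.0]
ft_force: [-0.2, -0.4, 0.6]
opening: -0.0
grip_force: 0.0
```

{"op": "drive_tool", "data": {
  "steps": [
    {"grip":-1,"dp":[0,0,0.1],"turn":[0,0,0]},
    {"grip":-1,"dp":[0,0,0.15],"turn":[0,0,0]},
    {"grip":-1,"dp":[0,0,0.15],"turn":[0,0,0]}
  ]
}}

```text
clock: 4.03
ee_pos: [0.5377, -0.2655, 0.0672]
ee_rot: [-0.0, 0.441, 0.897, -0.0]
ft_force: [-0.1, 0.5, -0.4]
opening: -0.007
grip_force: 0.0
```

No force at z = 67 mm, so the right section seems already shut. Next is the far (+x) section.

{"op": "drive_tool", "data": {
  "steps": [
    {"grip":-1,"dp":[0,0,-2.3],"turn":[0,0,0]},
    {"grip":-1,"dp":[5.0,6.6,-2.3],"turn":[0,0,0]},
    {"grip":-1,"dp":[5.0,6.6,-2.3],"turn":[0,0,0]},
    {"grip":-1,"dp":[5.0,6.6,-0.8],"turn":[0,0,0]},
    {"grip":-1,"dp":[5.0,6.6,-0.8],"turn":[0,0,0]}
  ]
}}

```text
clock: 4.65
ee_pos: [0.5585, -0.1861, 0.0736]
ee_rot: [-0.001, 0.441, 0.897, -0.0]
ft_force: [-0.6, 0.1, -0.2]
opening: -0.001
grip_force: 0.0
```

{"op": "drive_tool", "data": {
  "steps": [
    {"grip":-1,"dp":[0,0,0.15],"turn":[0,0,0]},
    {"grip":-1,"dp":[0,0,0.3],"turn":[0,0,0]},
    {"grip":-1,"dp":[0,0,0.3],"turn":[0,0,0]}
  ]
}}

```text
clock: 5.03
ee_pos: [0.5594, -0.1859, 0.0723]
ee_rot: [0.0, 0.441, 0.897, -0.0]
ft_force: [0.5, 0.4, -0.0]
opening: 0.004
grip_force: 0.0
```

{"op": "drive_tool", "data": {
  "steps": [
    {"grip":-1,"dp":[0,0,0.1],"turn":[0,0,0]},
    {"grip":-1,"dp":[0,0,0.2],"turn":[0,0,0]},
    {"grip":-1,"dp":[0,0,0.2],"turn":[0,0,0]}
  ]
}}

```text
clock: 5.4
ee_pos: [0.5594, -0.1855, 0.0702]
ee_rot: [-0.0, 0.441, 0.897, 0.0]
ft_force: [-0.4, 0.0, 0.4]
opening: 0.001
grip_force: 0.0
```

{"op": "drive_tool", "data": {
  "steps": [
    {"grip":-1,"dp":[0,0,0.1],"turn":[0,0,0]},
    {"grip":-1,"dp":[0,0,0.2],"turn":[0,0,0]},
    {"grip":-1,"dp":[0,0,0.3],"turn":[0,0,0]},
    {"grip":-1,"dp":[0,0,0.3],"turn":[0,0,0]}
  ]
}}

```text
clock: 5.9
ee_pos: [0.5594, -0.1855, 0.0672]
ee_rot: [-0.0, 0.441, 0.897, 0.0]
ft_force: [0.3, 0.6, -0.6]
opening: 0.002
grip_force: 0.0
```

No force here either. I'll test whether contact really comes at 66 mm.

{"op": "drive_tool", "data": {
  "steps": [
    {"grip":-1,"dp":[0,0,0.05],"turn":[0,0,0]},
    {"grip":-1,"dp":[0,0,0.1],"turn":[0,0,0]},
    {"grip":-1,"dp":[0,0,0.1],"turn":[0,0,0]}
  ]
}}

```text
clock: 6.28
ee_pos: [0.5595, -0.1856, 0.0663]
ee_rot: [-0.0, 0.441, 0.897, -0.0]
ft_force: [-0.0, 0.9, 0.1]
opening: 0.001
grip_force: 0.0
```

```bash
python3 - <<'E'
from h import *
print(r.state()['ee_pos'],r.state()['ft_force'])
a=snap('wrist','w1')['color'][90:300,200:440]; b=snap('side','d1')['color'][210:300,275:375]
im=np.hstack([cv2.resize(a,(400,350),interpolation=cv2.INTER_CUBIC),cv2.resize(b,(390,350),interpolation=cv2.INTER_CUBIC)])
cv2.imwrite('pics/c1.png',im[...,::-1])
E
```

```text
[ 0.55946919 -0.18557247  0.06629309] [-0.04821273  0.87022924  0.13535165]
```

View pics/c1.png

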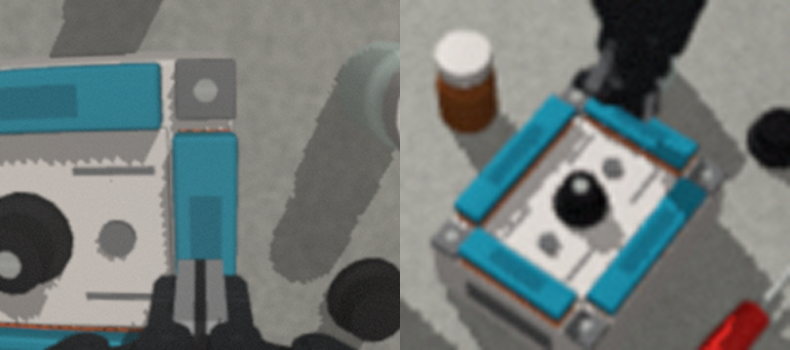

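```bash
python3 - <<'E'
from h import *
d=load('d1')
p=proj(d,[.5595,-.1856,.0663]);print(p,((p[0]-275)*3.9+400,(p[1]-210)*350/90))
w=load('w1')
a=w['color'][150:300,260:360]; b=d['color'][222:262,315:365]
im=np.hstack([cv2.resize(a,(400,600),interpolation=cv2.INTER_CUBIC),cv2.resize(b,(400,320),interpolation=cv2.INTER_CUBIC).copy() if 0 else np.vstack([cv2.resize(b,(400,320),interpolation=cv2.INTER_CUBIC),np.zeros((280,400,3),np.uint8)])])
q=(int((p[0]-315)*8)+400,int((p[1]-222)*8)); cv2.circle(im,q,5,(255,0,255),1)
cv2.imwrite('pics/c2.png',im[...,::-1])
secs(w)
E
```

```text
(np.float64(336.3511349655383), np.float64(243.81595998647745)) (np.float64(639.2694263655993), np.float64(131.50651105852344))
[[-20.3, -52.5, 71.3, 26.1, 0.8], [-16.2, -46.3, 67.9, 24.9, 0.8]]
[[-72.4, -2.3, 86.1, 27.3, 0.8], [-65.9, 1.6, 82.0, 26.0, 0.8]]
[[68.4, 15.3, 54.5, 21.5, 1.2], [68.3, 18.4, 52.0, 20.5, 1.2]]
[[-3.8, 54.5, 113.7, 22.4, 0.7], [-0.5, 55.7, 108.4, 21.4, 0.7]]
```

View pics/c2.png

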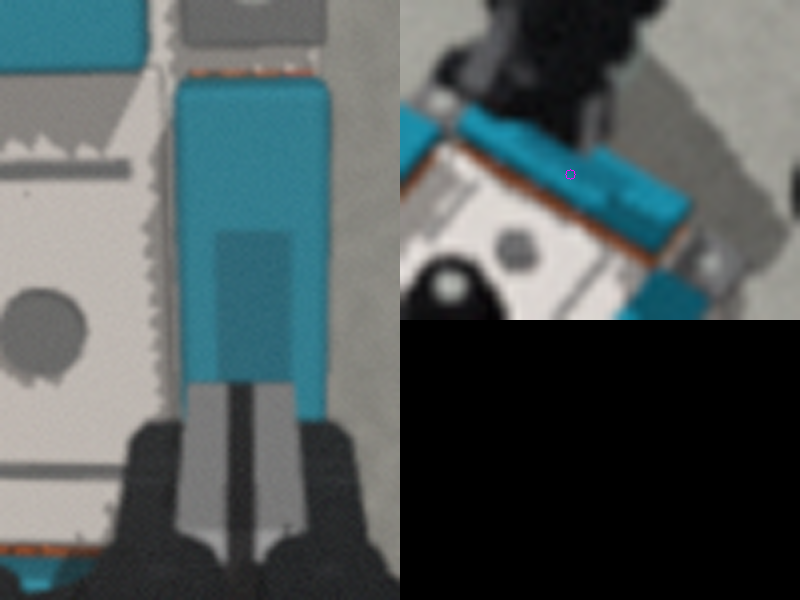

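The tips stand over the middle of the far section, but contact is unclear. I'll keep going down in small steps while watching the force.

{"op": "drive_tool", "data": {
  "steps": [
    {"grip":-1,"dp":[0,0,0.05],"turn":[0,0,0]},
    {"grip":-1,"dp":[0,0,0.05],"turn":[0,0,0]}
  ]
}}

```text
clock: 6.62
ee_pos: [0.5594, -0.1855, 0.0657]
ee_rot: [-0.0, 0.441, 0.897, 0.0]
ft_force: [-0.1, 0.8, 0.1]
opening: -0.002
grip_force: 0.0
```

{"op": "drive_tool", "data": {
  "steps": [
    {"grip":-1,"dp":[0,0,0.05],"turn":[0,0,0]},
    {"grip":-1,"dp":[0,0,0.05],"turn":[0,0,0]}
  ]
}}

```text
clock: 6.88
ee_pos: [0.5595, -0.1856, 0.0652]
ee_rot: [-0.0, 0.441, 0.897, -0.0]
ft_force: [0.3, -0.3, -0.5]
opening: -0.003
grip_force: 0.0
```

{"op": "drive_tool", "data": {
  "steps": [
    {"grip":-1,"dp":[0,0,0.05],"turn":[0,0,0]},
    {"grip":-1,"dp":[0,0,0.05],"turn":[0,0,0]}
  ]
}}

```text
clock: 7.12
ee_pos: [0.5595, -0.1856, 0.0647]
ee_rot: [-0.0, 0.441, 0.897, -0.0]
ft_force: [-0.5, -0.7, 0.1]
opening: -0.001
grip_force: 0.0
```

{"op": "drive_tool", "data": {
  "steps": [
    {"grip":-1,"dp":[0,0,0.05],"turn":[0,0,0]},
    {"grip":-1,"dp":[0,0,0.05],"turn":[0,0,0]}
  ]
}}

```text
clock: 7.38
ee_pos: [0.5594, -0.1855, 0.0642]
ee_rot: [-0.0, 0.441, 0.897, 0.0]
ft_force: [-0.8, 0.2, 0.1]
opening: -0.002
grip_force: 0.0
```

```bash
python3 - <<'E'
from h import *
d=load('w1')
f=200/np.tan(np.radians(d['fov_y'])/2);T=np.array(d['world_from_camera'])
X=np.array([-.610,.792,0]);Y=np.array([.792,.610,0])
for ax,ay,dz in [(0,0,0),(.011,0,0),(-.011,0,0),(.011,.013,0),(.011,0,.008),(.011,.013,.008),(0,0,.013)]:
    c=T[:3,:3].T@(np.array([.5595,-.1856,.0663+dz])+ax*X+ay*Y-T[:3,3]); t=np.arctan2(np.hypot(c[0],c[1]),-c[2]); q=np.hypot(c[0],c[1])
    print(ax,ay,dz,round(d['cx']+f*t*c[0]/q,1),round(d['cy']-f*t*c[1]/q,1))
E
```

```text
0 0 0 319.8 237.8
0.011 0 0 319.8 221.1
-0.011 0 0 319.8 253.7
0.011 0.013 0 341.6 221.1
0.011 0 0.008 319.8 226.4
0.011 0.013 0.008 342.5 226.4
0 0 0.013 319.8 247.5
```

{"op": "drive_tool", "data": {
  "steps": [
    {"grip":-1,"dp":[0,0,0.07],"turn":[0,0,0]},
    {"grip":-1,"dp":[0,0,0.07],"turn":[0,0,0]}
  ]
}}

```text
clock: 7.62
ee_pos: [0.5594, -0.1856, 0.0635]
ee_rot: [-0.0, 0.441, 0.897, -0.0]
ft_force: [-0.2, -0.1, -0.6]
opening: -0.001
grip_force: 0.0
```

{"op": "drive_tool", "data": {
  "steps": [
    {"grip":-1,"dp":[0,0,0.07],"turn":[0,0,0]},
    {"grip":-1,"dp":[0,0,0.07],"turn":[0,0,0]}
  ]
}}

```text
clock: 7.88
ee_pos: [0.5594, -0.1856, 0.0628]
ee_rot: [-0.0, 0.441, 0.897, 0.0]
ft_force: [0.1, -0.0, -0.4]
opening: 0.002
grip_force: 0.0
```

{"op": "drive_tool", "data": {
  "steps": [
    {"grip":-1,"dp":[0,0,0.07],"turn":[0,0,0]},
    {"grip":-1,"dp":[0,0,0.07],"turn":[0,0,0]}
  ]
}}

```text
clock: 8.12
ee_pos: [0.5594, -0.1855, 0.0621]
ee_rot: [-0.0, 0.441, 0.897, 0.0]
ft_force: [0.4, 0.2, 0.3]
opening: 0.003
grip_force: 0.0
```

{"op": "drive_tool", "data": {
  "steps": [
    {"grip":-1,"dp":[0,0,0.07],"turn":[0,0,0]},
    {"grip":-1,"dp":[0,0,0.07],"turn":[0,0,0]}
  ]
}}

```text
clock: 8.38
ee_pos: [0.5594, -0.1855, 0.0614]
ee_rot: [-0.0, 0.441, 0.897, 0.0]
ft_force: [0.1, 0.5, -0.0]
opening: 0.003
grip_force: 0.0
```

{"op": "drive_tool", "data": {
  "steps": [
    {"grip":-1,"dp":[0,0,0.07],"turn":[0,0,0]},
    {"grip":-1,"dp":[0,0,0.07],"turn":[0,0,0]}
  ]
}}

```text
clock: 8.62
ee_pos: [0.5594, -0.1855, 0.0607]
ee_rot: [-0.0, 0.441, 0.897, 0.0]
ft_force: [-0.6, -0.1, -0.6]
opening: 0.0
grip_force: 0.0
```

```bash
python3 - <<'E'
from h import *
d=snap('side','d2'); print(r.state()['ee_pos'],r.state()['ft_force'])
p=proj(d,[.5595,-.1856,.0607])
b=d['color'][212:272,295:375].copy()
im=cv2.resize(b,(800,600),interpolation=cv2.INTER_CUBIC)
for z in(.0607,.0707,.0807):
    p=proj(d,[.5595,-.1856,z]); cv2.circle(im,(int((p[0]-295)*10),int((p[1]-212)*10)),5,(255,0,255),1)
cv2.imwrite('pics/c3.png',im[...,::-1])
E
```

```text
[ 0.55944683 -0.18556446  0.06076023] [0.80293166 0.00707034 0.23139661]
```

View pics/c3.png

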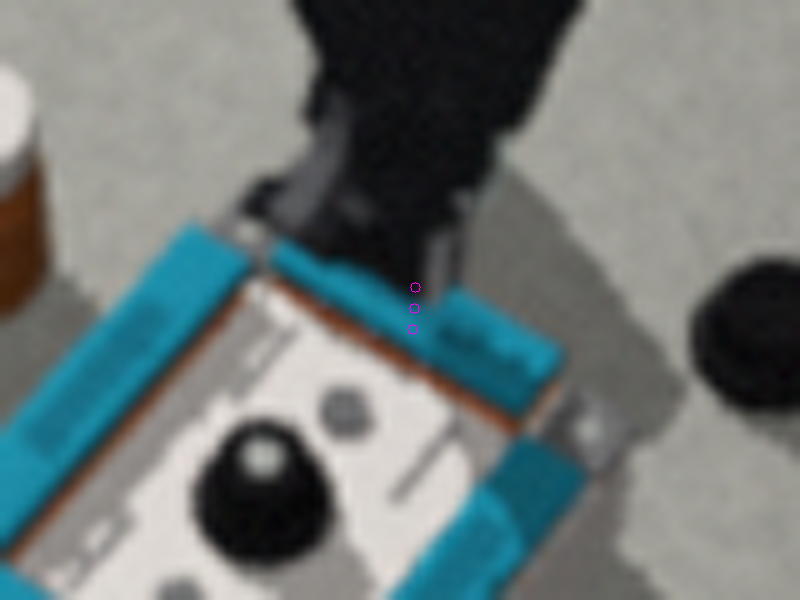

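The side view shows the pad ends at about (440,305) in the crop, roughly 10 mm above the nominal TCP. So the real tips are still above the section, and I'll continue down under force watch.

{"op": "drive_tool", "data": {
  "steps": [
    {"grip":-1,"dp":[0,0,0.1],"turn":[0,0,0]},
    {"grip":-1,"dp":[0,0,0.1],"turn":[0,0,0]}
  ]
}}

```text
clock: 8.93
ee_pos: [0.5594, -0.1855, 0.0597]
ee_rot: [-0.0, 0.441, 0.897, 0.0]
ft_force: [-0.9, 0.0, 0.3]
opening: 0.004
grip_force: 0.0
```

{"op": "drive_tool", "data": {
  "steps": [
    {"grip":-1,"dp":[0,0,0.1],"turn":[0,0,0]},
    {"grip":-1,"dp":[0,0,0.1],"turn":[0,0,0]}
  ]
}}

```text
clock: 9.18
ee_pos: [0.5594, -0.1855, 0.0587]
ee_rot: [-0.0, 0.441, 0.897, 0.0]
ft_force: [-0.2, 0.6, 0.5]
opening: 0.001
grip_force: 0.0
```

{"op": "drive_tool", "data": {
  "steps": [
    {"grip":-1,"dp":[0,0,0.07],"turn":[0,0,0]},
    {"grip":-1,"dp":[0,0,0.07],"turn":[0,0,0]}
  ]
}}

```text
clock: 9.43
ee_pos: [0.5595, -0.1856, 0.058]
ee_rot: [-0.0, 0.441, 0.897, -0.0]
ft_force: [0.5, -0.0, -0.1]
opening: -0.003
grip_force: 0.0
```

{"op": "drive_tool", "data": {
  "steps": [
    {"grip":-1,"dp":[0,0,0.07],"turn":[0,0,0]},
    {"grip":-1,"dp":[0,0,0.07],"turn":[0,0,0]}
  ]
}}

```text
clock: 9.68
ee_pos: [0.5594, -0.1856, 0.0573]
ee_rot: [-0.0, 0.441, 0.897, -0.0]
ft_force: [-0.1, 0.9, 0.1]
opening: 0.001
grip_force: 0.0
```

{"op": "drive_tool", "data": {
  "steps": [
    {"grip":-1,"dp":[0,0,0.07],"turn":[0,0,0]},
    {"grip":-1,"dp":[0,0,0.07],"turn":[0,0,0]}
  ]
}}

```text
clock: 9.93
ee_pos: [0.5595, -0.1855, 0.0566]
ee_rot: [-0.0, 0.441, 0.897, -0.0]
ft_force: [0.5, -0.2, 0.5]
opening: 0.0
grip_force: 0.0
```

{"op": "drive_tool", "data": {
  "steps": [
    {"grip":-1,"dp":[0,0,0.07],"turn":[0,0,0]},
    {"grip":-1,"dp":[0,0,0.07],"turn":[0,0,0]}
  ]
}}

```text
clock: 10.18
ee_pos: [0.5594, -0.1855, 0.0559]
ee_rot: [-0.0, 0.441, 0.897, -0.0]
ft_force: [-0.4, -0.1, -0.7]
opening: -0.004
grip_force: 0.0
```

{"op": "drive_tool", "data": {
  "steps": [
    {"grip":-1,"dp":[0,0,0.07],"turn":[0,0,0]},
    {"grip":-1,"dp":[0,0,0.07],"turn":[0,0,0]}
  ]
}}

```text
clock: 10.42
ee_pos: [0.5594, -0.1855, 0.0552]
ee_rot: [-0.0, 0.441, 0.897, 0.0]
ft_force: [0.2, 0.3, -0.1]
opening: 0.003
grip_force: 0.0
```

```bash
python3 - <<'E'
from h import *
X=np.array([-.610,.792,0]);Y=np.array([.792,.610,0])
w=load('w1');d=load('d2')
# side: tip lower point seen ~ crop(440,305)
P=np.array([.5595,-.1856,.0607])
for h in(0,.003,.006,.009,.011):
    # w1 ray at (320,245): intersect tool plane ax=h
    a=wz(w,320,245,.0);b=wz(w,320,245,.1); T=np.array([.5595,-.1856,.0663])
    s=(h-(a-T)@X)/((b-a)@X); dz=(a+s*(b-a)-T)[2]
    for sx in(-h,h):
        for sy in (-.007,.007):
            q=proj(d,P+sx*X+sy*Y+[0,0,dz]); print(h,round(dz,4),sx,sy,round((q[0]-295)*10),round((q[1]-212)*10))
# teal tracking of sections between d0,d2
for n in('d0','d2'):
    D=load(n);m=cv2.inRange(cv2.cvtColor(D['color'],cv2.COLOR_RGB2HSV),(85,120,60),(102,255,255))
    k,l,st,ce=cv2.connectedComponentsWithStats(m);print([(st[i].tolist()) for i in range(1,k) if st[i,4]>60])
E
```

```text
0 0.0098 0 -0.007 399 327
0 0.0098 0 0.007 429 292
0 0.0098 0 -0.007 399 327
0 0.0098 0 0.007 429 292
0.003 0.0157 -0.003 -0.007 409 320
0.003 0.0157 -0.003 0.007 439 285
0.003 0.0157 0.003 -0.007 390 309
0.003 0.0157 0.003 0.007 421 274
0.006 0.0217 -0.006 -0.007 419 313
0.006 0.0217 -0.006 0.007 449 278
0.006 0.0217 0.006 -0.007 382 290
0.006 0.0217 0.006 0.007 412 255
0.009 0.0277 -0.009 -0.007 429 306
0.009 0.0277 -0.009 0.007 459 270
0.009 0.0277 0.009 -0.007 373 272
0.009 0.0277 0.009 0.007 404 237
0.011 0.0317 -0.011 -0.007 435 301
0.011 0.0317 -0.011 0.007 466 265
0.011 0.0317 0.011 -0.007 367 259
0.011 0.0317 0.011 0.007 398 224
[[322, 233, 29, 20, 226], [289, 235, 31, 32, 312], [323, 256, 30, 35, 327], [290, 269, 30, 23, 264]]
[[0, 128, 23, 30, 84], [289, 235, 31, 32, 309], [322, 236, 29, 17, 178], [323, 256, 30, 35, 328], [290, 269, 30, 23, 264]]
```

{"op": "drive_tool", "data": {
  "steps": [
    {"grip":-1,"dp":[0,0,0.07],"turn":[0,0,0]},
    {"grip":-1,"dp":[0,0,0.07],"turn":[0,0,0]}
  ]
}}

```text
clock: 10.68
ee_pos: [0.5594, -0.1855, 0.0545]
ee_rot: [-0.0, 0.441, 0.897, 0.0]
ft_force: [-0.7, -0.3, 0.4]
opening: 0.0
grip_force: 0.0
```

The two views agree (predicted (435,301), seen (440,305)): the real pad ends are about 30 mm above the reported TCP. That puts contact near TCP z of 0.043 if proud and 0.035 if shut.

{"op": "drive_tool", "data": {
  "steps": [
    {"grip":-1,"dp":[0,0,0.3],"turn":[0,0,0]},
    {"grip":-1,"dp":[0,0,0.5],"turn":[0,0,0]},
    {"grip":-1,"dp":[0,0,0.5],"turn":[0,0,0]}
  ]
}}

```text
clock: 11.05
ee_pos: [0.5594, -0.1855, 0.0493]
ee_rot: [-0.0, 0.441, 0.897, 0.0]
ft_force: [0.5, -0.1, 0.9]
opening: 0.0
grip_force: 0.0
```

{"op": "drive_tool", "data": {
  "steps": [
    {"grip":-1,"dp":[0,0,0.1],"turn":[0,0,0]},
    {"grip":-1,"dp":[0,0,0.2],"turn":[0,0,0]},
    {"grip":-1,"dp":[0,0,0.2],"turn":[0,0,0]}
  ]
}}

```text
clock: 11.42
ee_pos: [0.5594, -0.1855, 0.0475]
ee_rot: [-0.0, 0.441, 0.897, -0.0]
ft_force: [1.0, -0.6, -0.4]
opening: 0.002
grip_force: 0.0
```

{"op": "drive_tool", "data": {
  "steps": [
    {"grip":-1,"dp":[0,0,0.1],"turn":[0,0,0]},
    {"grip":-1,"dp":[0,0,0.1],"turn":[0,0,0]}
  ]
}}

```text
clock: 11.68
ee_pos: [0.5594, -0.1855, 0.0465]
ee_rot: [-0.0, 0.441, 0.897, 0.0]
ft_force: [-0.6, 0.5, 0.1]
opening: 0.0
grip_force: 0.0
```

{"op": "drive_tool", "data": {
  "steps": [
    {"grip":-1,"dp":[0,0,0.1],"turn":[0,0,0]},
    {"grip":-1,"dp":[0,0,0.1],"turn":[0,0,0]}
  ]
}}

```text
clock: 11.92
ee_pos: [0.5595, -0.1856, 0.0457]
ee_rot: [0.0, 0.441, 0.897, -0.0]
ft_force: [0.5, -0.7, 0.2]
opening: 0.002
grip_force: 0.2
```

{"op": "drive_tool", "data": {
  "steps": [
    {"grip":-1,"dp":[0,0,0.05],"turn":[0,0,0]},
    {"grip":-1,"dp":[0,0,0.05],"turn":[0,0,0]}
  ]
}}

```text
clock: 12.18
ee_pos: [0.5596, -0.1856, 0.0453]
ee_rot: [0.0, 0.441, 0.897, -0.0]
ft_force: [-0.6, -0.6, 3.6]
opening: -0.001
grip_force: 1.4
```

{"op": "drive_tool", "data": {
  "steps": [
    {"grip":-1,"dp":[0,0,0.05],"turn":[0,0,0]},
    {"grip":-1,"dp":[0,0,0.05],"turn":[0,0,0]}
  ]
}}

```text
clock: 12.42
ee_pos: [0.5596, -0.1856, 0.0448]
ee_rot: [0.0, 0.441, 0.897, -0.0]
ft_force: [-1.3, 0.4, 3.6]
opening: 0.002
grip_force: 2.2
```

```bash
python3 - <<'E'
from h import *
s=r.state();print(s['ee_pos'],s['ft_force'],s['torque'],s['effort'])
w=snap('wrist','w3');d=snap('side','d3')
a=w['color'][130:290,240:400]; b=d['color'][215:275,300:380]
cv2.imwrite('pics/c4.png',np.hstack([cv2.resize(a,(400,400),interpolation=cv2.INTER_CUBIC),cv2.resize(b,(400,400),interpolation=cv2.INTER_CUBIC)])[...,::-1])
secs(w)
E
```

```text
[ 0.55955178 -0.18560456  0.0447897 ] [-1.27267992  0.37981809  3.60356643] [ 0.12818551  0.22936673 -0.01880387] [-1.18342205e-01 -4.84594488e+01 -2.15663356e+01  2.09773192e-03
 -3.08951978e-01  6.54484484e-04]
[[-28.3, -52.4, 55.9, 27.0, 1.5], [-23.2, -45.3, 52.9, 25.5, 1.5]]
[[-72.7, -2.6, 86.5, 28.6, 0.8], [-65.2, 1.8, 81.9, 27.1, 0.8]]
[[68.3, 21.2, 42.8, 21.9, 0.1], [68.2, 24.4, 40.5, 20.7, 0.1]]
[[-4.2, 54.4, 114.5, 22.7, 0.7], [-0.4, 55.8, 108.4, 21.5, 0.7]]
```

View pics/c4.png

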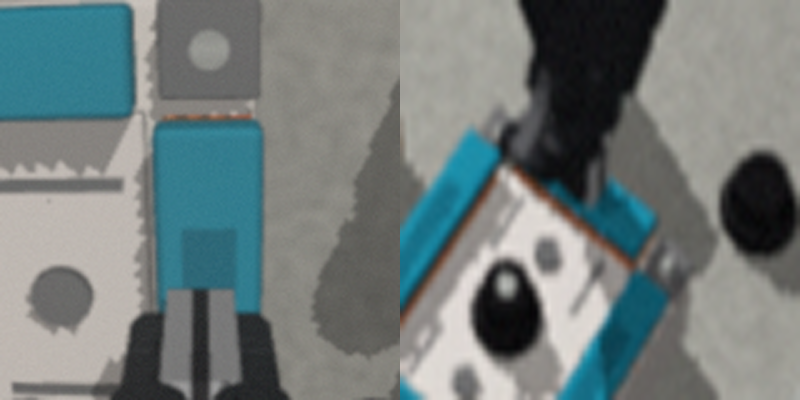

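Contact: 3.6 N about 1 mm in, with contact starting at TCP z ≈ 0.046, which fits a proud section (tip offset about 28 mm). I'll press through.

{"op": "drive_tool", "data": {
  "steps": [
    {"grip":-1,"dp":[0,0,0.1],"turn":[0,0,0]},
    {"grip":-1,"dp":[0,0,0.15],"turn":[0,0,0]}
  ]
}}

```text
clock: 12.78
ee_pos: [0.5595, -0.1856, 0.0431]
ee_rot: [0.0, 0.441, 0.897, 0.0]
ft_force: [-0.4, 0.9, 3.1]
opening: -0.001
grip_force: 1.7
```

{"op": "drive_tool", "data": {
  "steps": [
    {"grip":-1,"dp":[0,0,0.1],"turn":[0,0,0]},
    {"grip":-1,"dp":[0,0,0.15],"turn":[0,0,0]}
  ]
}}

```text
clock: 13.02
ee_pos: [0.5593, -0.1855, 0.0411]
ee_rot: [-0.0, 0.441, 0.897, 0.0]
ft_force: [0.3, -1.1, 0.8]
opening: 0.001
grip_force: 0.0
```

{"op": "drive_tool", "data": {
  "steps": [
    {"grip":-1,"dp":[0,0,0.1],"turn":[0,0,0]},
    {"grip":-1,"dp":[0,0,0.15],"turn":[0,0,0]}
  ]
}}

```text
clock: 13.28
ee_pos: [0.5593, -0.1855, 0.0398]
ee_rot: [-0.0, 0.441, 0.897, -0.0]
ft_force: [-0.5, 0.5, -0.2]
opening: 0.003
grip_force: 0.0
```

The far section snapped shut and the force fell to zero. Next is the right section (-y).

{"op": "drive_tool", "data": {
  "steps": [
    {"grip":-1,"dp":[0,0,-2.0],"turn":[0,0,0]},
    {"grip":-1,"dp":[-5.1,-6.6,-2.0],"turn":[0,0,0]},
    {"grip":-1,"dp":[-5.1,-6.6,-2.0],"turn":[0,0,0]},
    {"grip":-1,"dp":[-5.1,-6.6,-0.8],"turn":[0,0,0]},
    {"grip":-1,"dp":[-5.1,-6.6,-0.8],"turn":[0,0,0]},
    {"grip":-1,"dp":[-5.1,-6.6,-0.6],"turn":[0,0,0]},
    {"grip":-1,"dp":[-5.1,-6.6,-0.45],"turn":[0,0,0]},
    {"grip":-1,"dp":[-5.1,-6.6,-0.45],"turn":[0,0,0]}
  ]
}}

```text
clock: 14.28
ee_pos: [0.5385, -0.2659, 0.0446]
ee_rot: [-0.0, 0.441, 0.898, 0.0]
ft_force: [-0.6, 0.6, -0.2]
opening: -0.001
grip_force: 0.0
```

{"op": "drive_tool", "data": {
  "steps": [
    {"grip":-1,"dp":[0,0,0.15],"turn":[0,0,0]},
    {"grip":-1,"dp":[0,0,0.3],"turn":[0,0,0]},
    {"grip":-1,"dp":[0,0,0.45],"turn":[0,0,0]},
    {"grip":-1,"dp":[0,0,0.45],"turn":[0,0,0]}
  ]
}}

```text
clock: 14.78
ee_pos: [0.5383, -0.2662, 0.0399]
ee_rot: [-0.0, 0.441, 0.897, 0.0]
ft_force: [-0.1, 0.2, 0.3]
opening: 0.003
grip_force: 0.0
```

Right showed no force 1.4 mm into the proud range, so it was shut (or half-way) and is now down. Next is near (-x).

{"op": "drive_tool", "data": {
  "steps": [
    {"grip":-1,"dp":[0,0,-2.0],"turn":[0,0,0]},
    {"grip":-1,"dp":[5.1,-6.6,-2.0],"turn":[0,0,0]},
    {"grip":-1,"dp":[5.1,-6.6,-2.0],"turn":[0,0,0]},
    {"grip":-1,"dp":[5.1,-6.6,-0.8],"turn":[0,0,0]},
    {"grip":-1,"dp":[5.1,-6.6,-0.8],"turn":[0,0,0]},
    {"grip":-1,"dp":[5.1,-6.6,-0.6],"turn":[0,0,0]},
    {"grip":-1,"dp":[5.1,-6.6,-0.45],"turn":[0,0,0]},
    {"grip":-1,"dp":[5.1,-6.6,-0.45],"turn":[0,0,0]}
  ]
}}

```text
clock: 15.78
ee_pos: [0.4557, -0.2663, 0.0449]
ee_rot: [0.001, 0.441, 0.898, 0.0]
ft_force: [2.4, 1.8, 3.7]
opening: 0.002
grip_force: 1.9
```

{"op": "drive_tool", "data": {
  "steps": [
    {"grip":-1,"dp":[0,0,0.15],"turn":[0,0,0]},
    {"grip":-1,"dp":[0,0,0.3],"turn":[0,0,0]},
    {"grip":-1,"dp":[0,0,0.45],"turn":[0,0,0]},
    {"grip":-1,"dp":[0,0,0.45],"turn":[0,0,0]}
  ]
}}

```text
clock: 16.27
ee_pos: [0.4545, -0.2661, 0.0396]
ee_rot: [-0.001, 0.441, 0.897, 0.0]
ft_force: [-0.3, 0.1, -0.5]
opening: 0.002
grip_force: 0.0
```

{"op": "drive_tool", "data": {
  "steps": [
    {"grip":-1,"dp":[0,0,-2.0],"turn":[0,0,0]},
    {"grip":-1,"dp":[5.1,6.6,-2.0],"turn":[0,0,0]},
    {"grip":-1,"dp":[5.1,6.6,-2.0],"turn":[0,0,0]},
    {"grip":-1,"dp":[5.1,6.6,-0.8],"turn":[0,0,0]},
    {"grip":-1,"dp":[5.1,6.6,-0.8],"turn":[0,0,0]},
    {"grip":-1,"dp":[5.1,6.6,-0.6],"turn":[0,0,0]},
    {"grip":-1,"dp":[5.1,6.6,-0.45],"turn":[0,0,0]},
    {"grip":-1,"dp":[5.1,6.6,-0.45],"turn":[0,0,0]}
  ]
}}

```text
clock: 17.27
ee_pos: [0.4761, -0.1862, 0.0449]
ee_rot: [0.0, 0.441, 0.897, -0.0]
ft_force: [-1.0, -0.6, 3.9]
opening: 0.005
grip_force: 1.6
```

{"op": "drive_tool", "data": {
  "steps": [
    {"grip":-1,"dp":[0,0,0.15],"turn":[0,0,0]},
    {"grip":-1,"dp":[0,0,0.3],"turn":[0,0,0]},
    {"grip":-1,"dp":[0,0,0.45],"turn":[0,0,0]},
    {"grip":-1,"dp":[0,0,0.45],"turn":[0,0,0]}
  ]
}}

```text
clock: 17.77
ee_pos: [0.4759, -0.1852, 0.0397]
ee_rot: [-0.0, 0.441, 0.897, 0.0]
ft_force: [-0.6, 0.4, -0.5]
opening: -0.001
grip_force: 0.0
```

Near and left both resisted and then snapped. I'll retreat above the centre and check.

{"op": "drive_tool", "data": {
  "steps": [
    {"grip":-1,"dp":[0,0,-5],"turn":[0,0,0]},
    {"grip":-1,"dp":[0,0,-10],"turn":[0,0,0]},
    {"grip":-1,"dp":[-5.1,0,-16.3],"turn":[0,0,0]},
    {"grip":-1,"dp":[-5.1,0,-16.3],"turn":[0,0,0]},
    {"grip":-1,"dp":[-5.1,0,-16.3],"turn":[0,0,0]}
  ]
}}

```text
clock: 18.4
ee_pos: [0.5076, -0.2262, 0.2033]
ee_rot: [0.001, 0.441, 0.897, 0.0]
ft_force: [-0.7, -0.1, -2.1]
opening: 0.005
grip_force: 0.0
```

```bash
python3 - <<'E'
from h import *
w=snap('wrist','w4'); print(r.state()['ee_pos']); secs(w); print();secs(load('w0'))
x=load('w0')
for q in(x,w):
    h=cv2.cvtColor(q['color'][100:250,230:410],cv2.COLOR_RGB2HSV); print('orange',cv2.countNonZero(cv2.inRange(h,(3,110,80),(18,255,255))))
c=[cv2.resize(q['color'][20:270,220:500],(400,357),interpolation=cv2.INTER_CUBIC) for q in(x,w)]
cv2.imwrite('pics/c5.png',np.hstack(c)[...,::-1])
E
```

```text
[ 0.50692309 -0.22550119  0.20226257]
[[0.2, -50.8, 107.5, 22.5, 0.3], [0.2, -47.4, 104.7, 21.9, 0.3]]
[[-68.9, 1.4, 80.4, 21.3, 0.7], [-67.1, 3.4, 78.3, 20.7, 0.7]]
[[67.6, 2.9, 81.1, 21.0, 0.8], [65.9, 5.0, 79.0, 20.5, 0.8]]
[[-1.6, 55.7, 106.9, 20.4, 0.6], [-1.6, 56.4, 104.2, 19.9, 0.6]]

[[0.2, -52.4, 108.9, 23.0, 0.8], [0.2, -48.9, 106.1, 22.4, 0.8]]
[[-70.7, -0.5, 82.4, 22.0, 0.6], [-68.9, 1.6, 80.3, 21.4, 0.6]]
[[69.5, 0.7, 82.4, 21.4, 0.9], [67.7, 2.8, 80.3, 20.9, 0.9]]
[[-1.5, 55.0, 110.2, 21.0, 1.0], [-1.4, 55.7, 107.3, 20.4, 1.0]]
orange 0
orange 0
```

View pics/c5.png

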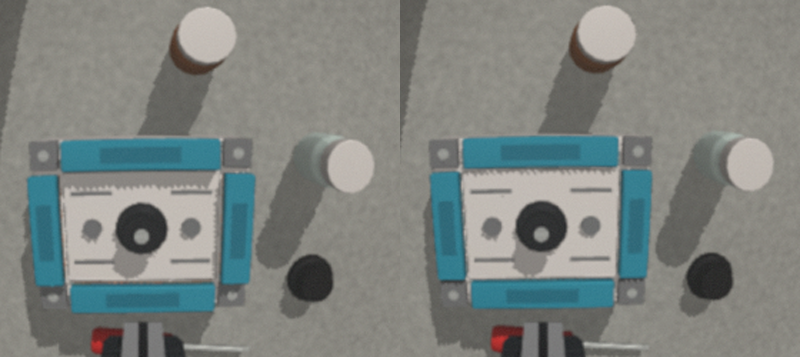

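After the press (right half), all four sections are down. The near and far pair and the left and right pair now match in apparent size at 66 mm. Right changed by about half as much as the others, so it had been balanced half-way. The box, jars, screwdriver and cap appear unmoved.

```bash
python3 -c "
from plant import r
print(r.job_done())"
```

```text
the job is handed in; nothing more can be done
None
```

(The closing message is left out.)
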